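Bed the pressure plate in the hand press

ROBOT

A 7-joint arm with a two-finger parallel gripper is mounted at the origin on the work surface. World frame = base frame: x ahead of the robot, y to its left, z up, the work surface at z = 0. Lengths are in m, angles in rad, forces in N, time in s.
With the tool pointing down it reaches from about 0.4 to 0.875 m from the base axis. Payload 19.3 kg.
Tool frame: the origin (TCP) lies between the finger pads, 19 mm behind the fingertips; this is the grasp point; x points along the fingers, y is the direction in which the jaws open and shut, and the axes are right-handed (so a half turn about x gives the same grasp; the last joint's range is limited). The gripper opens to 85 mm and grips with 20 to 120 N. Pads are 22 mm wide; open, the fingers measure 114 mm over their backs; the gripper's body (76 mm by 85 mm) begins 54 mm behind the grasp point. The pads swing forward as they close: fully open they stand 13 mm farther back than shut.
Start: joints at [1.15, 0.521, -0.036, 1.599, 0.021, 1.021, -0.113], TCP at [0.215, -0.587, 0.25] pointing down, gripper open.
Joint ranges: [-2.91, 2.91], [-0.3, 2.13], [-1.5, 1.42], [0.17, 2.43], [-1.26, 4.41], [0.16, 1.93], [-2.52, 2.52]. Speed limits (rad/s): [1.89, 1.89, 2.39, 2.39, 3.01, 3.01, 3.01].

INTERFACE

Orientations are given as [roll, pitch, yaw] about the fixed x, y, z axes, in that order (R = Rz(yaw) Ry(pitch) Rx(roll)).
In Python, from workcell import telemetry, vision, workorder gives the robot as it stands. The module is installed in compiled form; this text tells all that it offers.
- The arm moves only by the tool play_rows, never from a script. Its argument "deltas" is a list of rows, each a list of 7 numbers: the shift along the world's x, y, z in mm, then the turn, a rotation vector about the world's x, y, z in degrees, then the finger opening in mm, from 0 to 85.4. In form: [[x, y, z, wx, wy, wz, jaw], ...]. A call has 1 to 8 rows; each row shifts and turns the commanded pose from where the row before left it; what a row does not reach is not made up. A row lasts 1/8 s, in which the tool goes at most 62.5 mm and 10.7 degrees, less where a joint would pass 70% of its speed; a pose out of reach is approached as far as the arm can. A call with a gripper value outside its range is refused whole. The fingers move at their own pace and stop on an object; "grip_force" is the grip in N (left out, the last holds). Time passes only in rows, so rows that do not move let the fingers close. It gives the time, the measured TCP pose, the force and the opening at its end, in the units of the state.
- telemetry.observe(): the state, without advancing time (a new reading comes with each control period).
- vision.grab_frame(name): name is "scene" or "top" or "wrist"; returns the picture (480x640x3 uint8, red, green, blue); there is no depth.
- vision.camera_info(name): a dict with "mtx" (3x3 intrinsics, pixels), "rvec" (rotation vector, rad) and "tvec" (3), from world to camera coordinates, as OpenCV has them. Camera axes: x right, y down, z forward; pixel columns grow to the right and rows downward; lengths in m; the calibration is good to about 2 mm. A picture is of the moment at which its call begins: read the wrist's pose just before it. camera_info takes no time and is no camera call; for the wrist camera it gives the pose at the moment of the call.
- workorder.job_done(): hands the job in, once; it reports no verdict.
The state is a dict: "clock": time; "qpos": joint angles; "qd": joint speeds; "joint_efforts": joint torques, N m; "position": TCP position; "tool_rot": TCP orientation; "force": force on the tool from outside, world axes, zero at the start; "moment": the same for the moment, N m; "grip_width": finger opening in m.
Only numpy, scipy, OpenCV 4.12 (cv2) and the standard library are available. Lean on these libraries where they do the work, as an engineer would, in place of code of your own. Each camera call takes 0.05 s, during which the arm holds its last target. There are 200 camera calls.

TASK

Pick up the loose aluminium plate and lay it in the recess on the bed of the hand press, under the crossbeam; set it down rather than dropping it. The four stiff studs in the recess hold it up unevenly, so press the plate down until the studs are pushed in and it lies flat and level on the bed everywhere. Let go and leave the wood offcut, glue bottle and tape measure where they are.

Things in the scene. Friction and masses are not known exactly. Their poses are not given: they have to be found in the camera images.
- plate: Loose plain aluminium plate, 110 (x) x 60 (y) x 12 mm thick, 0.2 to 0.3 kg, lying flat on the bench. Origin at the centre of its underside, z up. Both faces and both ends are alike. Grip it across its 60 mm width, near the middle of its length.
- press: Grey hand press fixed to the bench: level base 150 (x) x 290 (y) x 30 mm high (its top is the bed), two posts, a crossbeam. Origin at the centre of the base's underside, z up; x points roughly to the robot's left, the beam runs along y. A tool pointing straight down does not fit beside or under the beam: come in sideways along x, best from the bench's middle, leaning about 40 degrees.
- bed (a point): Centre of the recess floor, at bed height (30 mm). x along the recess. Recess 114 (x) x 64 (y) mm, bounded by steel strips 6 mm high, 10 mm thick: ends closed, long sides only over the last 20 mm at each corner, so each side has a 74 mm centred gap for fingers, flat bed out to the posts at x = 0, y = +-130 mm (radius 11, collars radius 17 x 10 mm high).
- stud (a point): Where one of four black studs, 10 mm in diameter, enters the recess floor: they stand at x = +-28, y = +-18 mm from the recess centre. Each stands 2 to 5 mm proud of the floor (all different, not reported), slides down stiffly under about 5 N and stays where it is pushed, until flush. The point lies at floor level.
- beam (a point): Centre of the crossbeam's underside, 170 mm above the recess floor, over the recess centre. The beam is 40 (x) x 290 (y) x 40 mm high. A screw of radius 10 mm hangs 8 mm below it here and rises 34 mm above the beam, with a 100 mm T bar.
- offcut: Bystander: wood offcut, 90 x 60 x 36 mm. Leave alone. Origin at the centre of its underside.
- glue: Bystander: white glue bottle standing upright, radius 26, height 90 mm. Leave alone. Origin at the centre of its underside.
- tape: Bystander: grey tape measure, lying flat, 58 x 52 x 36 mm high. Leave alone. Origin at the centre of its underside.
There are look-alikes about, which are no part of the job. Of the things that look like the plate, take the one that is farthest to the robot's left at the start.

How it is judged:
By the outcome, as a careful person would: the job done as asked, in the order asked, and still so for the second after the job is handed in, with the robot touching nothing.
It also fails if it takes over 72 s, if anything falls off the work surface, if the arm or the gripper's body presses on something with over 40 N, if the wrist force passes 120 N, or if a joint passes its speed limit or range.

## Working session

There is one attempt and no reset: what is moved stays moved. The work goes in short steps, Python scripts to look and compute and a tool call to move; the robot and the scene stay as the last step left them, time stands still between calls to the robot, and variables do not carry over. Pictures are saved under pics/ and viewed, about 8 in all and at most 12, crops included, and the job is handed in when it is done.

Besides the shell and the picture viewer there is one more tool, called as a command line: name --pt "numbers of a row" for each row, then --argument value for the rest. play_rows: Moves the arm, as the interface text tells. Its arguments: {"type":"object","properties":{"deltas":{"type":"array","items":{"type":"array","items":{"type":"number"}}},"grip_force":{"type":"number"}},"required":["deltas"]}

```bash
mkdir -p pics; cat > h.py <<'E'
import numpy as np, cv2
from workcell import telemetry, vision, workorder
def cam(n):
    c=vision.camera_info(n); R=cv2.Rodrigues(np.array(c["rvec"],float))[0]
    return np.array(c["mtx"],float),R,np.array(c["tvec"],float).ravel()
def ray(c,uv):
    K,R,t=c; d=R.T@np.linalg.inv(K)@np.array([uv[0],uv[1],1.]); return -R.T@t,d/np.linalg.norm(d)
def onz(c,uv,z):
    o,d=ray(c,uv); return o+d*(z-o[2])/d[2]
def tri(c1,u1,c2,u2):
    o1,d1=ray(c1,u1);o2,d2=ray(c2,u2)
    s=np.linalg.lstsq(np.stack([d1,-d2],1),o2-o1,rcond=None)[0]
    a,b=o1+s[0]*d1,o2+s[1]*d2; return (a+b)/2,np.linalg.norm(a-b)
def proj(c,P):
    K,R,t=c; p=K@(R@np.asarray(P,float)+t); return p[:2]/p[2]
def save(n,img): cv2.imwrite("pics/"+n+".png",img[:,:,::-1])
E
python3 - <<'E'
from h import *
for n in("scene","top"):
    im=vision.grab_frame(n); np.save(n+"0.npy",im); save(n+"0",im)
    c=cam(n); print(n,ray(c,(320,240)),c[0][0,0])
s=telemetry.observe(); print(s)
E
```

```text
scene (array([ 0.95301797, -0.52341217,  1.03402135]), array([-0.32999102,  0.49854275, -0.80159906])) 489.1040633933817
top (array([ 0.40014583, -0.01911722,  1.28228452]), array([ 0.15548458,  0.00524466, -0.9878244 ])) 491.64975336133693
{'clock': 0.1, 'qpos': array([ 1.14978823,  0.52195969, -0.0363337 ,  1.5999097 ,  0.02122266,
        1.02107574, -0.11281714]), 'qd': array([ 4.46382288e-04, -2.94377363e-03,  1.64428198e-03, -1.33784107e-03,
        2.07793530e-03, -2.13062121e-03, -8.46205766e-05]), 'joint_efforts': array([ 2.15246684e-03, -9.28488922e+01,  1.98334605e+00, -3.70535588e+01,
        1.80625822e-02,  5.36471183e-03,  2.99907853e-06]), 'position': array([ 0.21466719, -0.58670551,  0.2494947 ]), 'tool_rot': array([-1.4863413 ,  1.56982948,  2.00604786]), 'force': array([-0.45751309,  0.22926807, -0.49136461]), 'moment': array([-0.05180591,  0.03637315, -0.00424265]), 'grip_width': 0.08559064472510115}
```

View pics/top0.png

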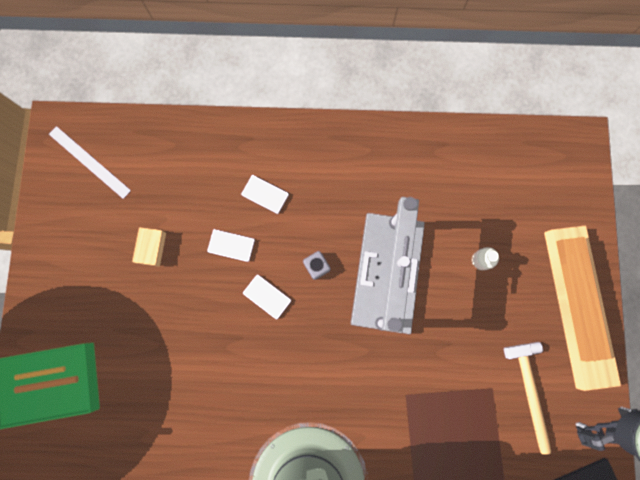

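View pics/scene0.png

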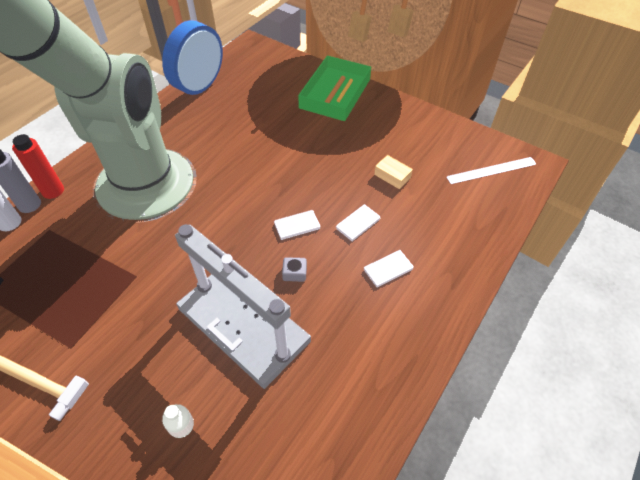

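The top view shows three white look-alike plates, at (265,194), (231,246) and (267,297). The robot's left is image-left, so (231,246) is farthest left. The press is at about (390,270), the offcut at (149,247), the tape at (317,265) and the glue at (486,259). In the scene view the three plates are at (388,268), (358,222) and (297,225).

```bash
python3 - <<'E'
from h import *
T=cam("top");S=cam("scene")
im={n:np.load(n+"0.npy") for n in("top","scene")}
def whites(n,box):
    x0,y0,x1,y1=box; g=im[n][y0:y1,x0:x1].min(2)
    m=(g>175).astype(np.uint8); cs,_=cv2.findContours(m,0,1)
    out=[]
    for c in cs:
        if cv2.contourArea(c)>150:
            r=cv2.minAreaRect(c); out.append((np.array(r[0])+[x0,y0],r,cv2.boxPoints(r)+[x0,y0]))
    return out
for n,c,b in(("top",T,(190,160,300,330)),("scene",S,(260,190,430,300))):
    for ctr,r,bp in whites(n,b):
        P=np.array([onz(c,p,.012) for p in bp]); e=P[[1,2,3,0]]-P; L=np.linalg.norm(e,axis=1)
        i=L.argmax(); a=np.degrees(np.arctan2(e[i,1],e[i,0]))%180
        print(n,ctr.round(1),"centre",P.mean(0).round(4),"sides",L[:2].round(4),"long ang",a.round(1))
# triangulate plate centres
for a in whites("top",(190,160,300,330)):
    for b in whites("scene",(260,190,430,300)):
        p,g=tri(T,a[0],S,b[0])
        if g<.01: print("tri",a[0].round(),b[0].round(),p.round(4),g.round(4))
crop=im["top"][190:340,200:440]; a=cv2.resize(crop,None,fx=3.3,fy=3.3,interpolation=cv2.INTER_CUBIC); save("c1",a)
crop=im["scene"][215:390,170:320]; save("c2",cv2.resize(crop,None,fx=3.4,fy=3.4,interpolation=cv2.INTER_CUBIC))
E
```

```text
top [266.3 296.4] centre [0.4501 0.1212 0.012 ] sides [0.0624 0.1128] long ang 54.8
top [230.2 245.1] centre [0.5802 0.2213 0.012 ] sides [0.0631 0.1142] long ang 78.0
top [264.2 193.8] centre [0.7203 0.1396 0.012 ] sides [0.0629 0.1134] long ang 63.8
scene [270.  290.5] centre [ 0.5188 -0.0824  0.012 ] sides [0.0478 0.0489] long ang 34.8
scene [294.5 265.5] centre [0.5246 0.01   0.012 ] sides [0.0532 0.0452] long ang 34.8
scene [388.4 267.3] centre [0.7212 0.1408 0.012 ] sides [0.125  0.0671] long ang 64.8
scene [296.9 223.8] centre [0.4509 0.1224 0.012 ] sides [0.1186 0.0687] long ang 55.4
scene [357.7 221.3] centre [0.58   0.2232 0.012 ] sides [0.129  0.0691] long ang 79.6
tri [266. 296.] [297. 224.] [0.4503 0.1215 0.0114] 0.0012
tri [230. 245.] [358. 221.] [0.5802 0.2213 0.0124] 0.0004
tri [264. 194.] [388. 267.] [0.7207 0.1399 0.011 ] 0.0009
```

View pics/c1.png

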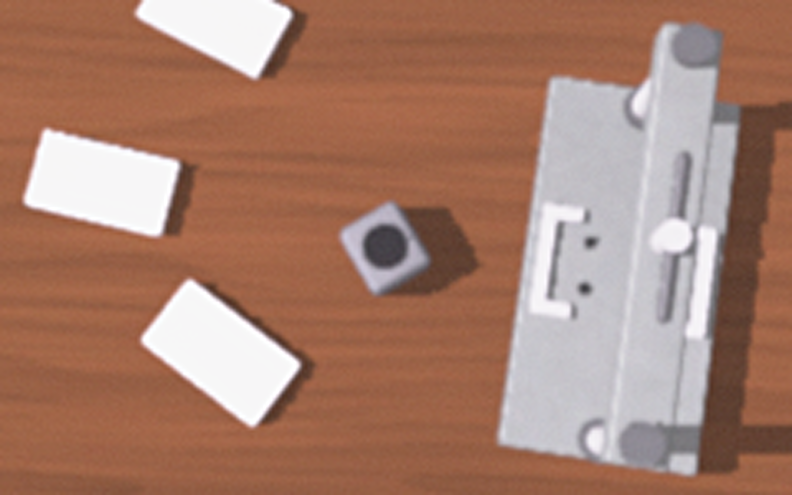

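View pics/c2.png

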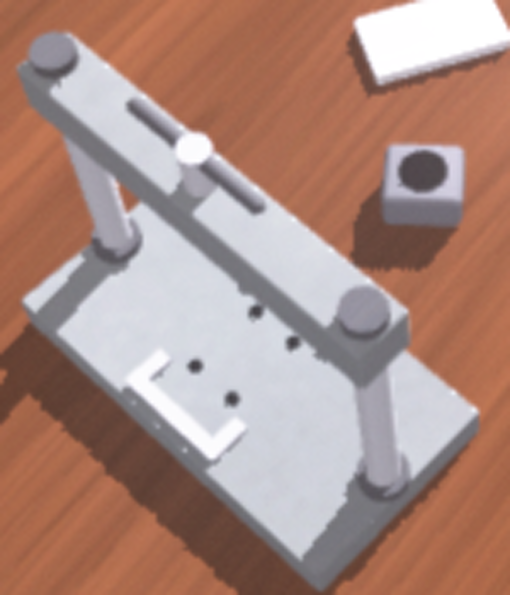

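The crop confirms the target: the plate farthest to the left (y = 0.221 m, against 0.140 and 0.121 for the other two), at full-frame (231,245). The press crops show the strips and studs. In the scene crop the four studs are at (256,312), (292,342), (195,366) and (232,399). In the top crop the two visible studs are at (591,243) and (585,289).

```bash
python3 - <<'E'
from h import *
T=cam("top");S=cam("scene")
s=lambda x,y:((x+.5)/3.4-.5+170,(y+.5)/3.4-.5+215)
t=lambda x,y:((x+.5)/3.3-.5+200,(y+.5)/3.3-.5+190)
st=[(256,312),(292,342),(195,366),(232,399)]
P=np.array([onz(S,s(*p),.033) for p in st]);print("studs scene",P.round(4).tolist(),"c",P.mean(0).round(4))
print("dx",(P[:2].mean(0)-P[2:].mean(0)).round(4),"dy",(P[[1,3]].mean(0)-P[[0,2]].mean(0)).round(4))
Q=np.array([onz(T,t(*p),.033) for p in((591,243),(585,289))]);print("studs top",Q.round(4).tolist())
for a,b in((0,(585,289)),(1,(591,243))): print(tri(S,s(*st[a]),T,t(*b)))
# base corners on top: left edge corners
C=np.array([onz(T,t(*p),.03) for p in((551,77),(499,443),(697,472),(738,105))]);print("base",C.round(4).tolist(),"c",C.mean(0))
e=C[0]-C[1];print("beam dir ang",np.degrees(np.arctan2(e[1],e[0])),np.linalg.norm(e))
# end strips (bed z .036): left strip outer corners, right strip
for nm,p in(("Lo1",(548,204)),("Lo2",(532,311)),("Ro1",(717,228)),("Ro2",(706,338))): print(nm,onz(T,t(*p),.036).round(4))
# scene far strip outer corners
for p in((128,385),(212,459)): print("scene R",onz(S,s(*p),.036).round(4))
# beam ends top (z=.24), scene tri of post cap centres/ screw top
print("screw",tri(T,t(670,237),S,s(194,150)))
print("caps",tri(T,t(696,45),S,s(366,308)),tri(T,t(644,442),S,s(54,52)))
E
```

```text
studs scene [[0.5064, -0.1586, 0.033], [0.541, -0.1625, 0.033], [0.4991, -0.2132, 0.033], [0.5349, -0.2178, 0.033]] c [ 0.5204 -0.188   0.033 ]
dx [0.0067 0.055  0.    ] dy [ 0.0352 -0.0042  0.    ]
studs top [[0.5409, -0.1641, 0.033], [0.5052, -0.1597, 0.033]]
(array([ 0.50579665, -0.15912651,  0.03286999]), np.float64(0.001686806318914852))
(array([ 0.54114255, -0.16345895,  0.03446284]), np.float64(0.00121613784638036))
base [[0.6719, -0.1318, 0.03], [0.3869, -0.0958, 0.03], [0.3694, -0.2461, 0.03], [0.6536, -0.2793, 0.03]] c [ 0.52045787 -0.18825671  0.03      ]
beam dir ang -7.200390714017582 0.28724683932568884
Lo1 [ 0.57   -0.1302  0.036 ]
Lo2 [ 0.487  -0.1189  0.036 ]
Ro1 [ 0.5549 -0.2611  0.036 ]
Ro2 [ 0.4701 -0.2522  0.036 ]
scene R [ 0.4734 -0.2499  0.036 ]
scene R [ 0.5529 -0.2583  0.036 ]
screw (array([ 0.51922262, -0.18597018,  0.27106214]), np.float64(6.486539092269673e-05))
caps (array([ 0.64926336, -0.20462541,  0.25182961]), np.float64(0.004227904151755947)) (array([ 0.39303747, -0.17193962,  0.25202814]), np.float64(0.002133827326854825))
```

Measured: recess centre (0.5204, -0.188), and the press x axis at about 83° in the world. The stud tops triangulate to 33–34 mm, and the base corners and studs agree within 1 mm. The plate is at (0.580, 0.2215), with its top at 12 mm and its long axis at about 78.5°.

```bash
cat >> h.py <<'E'
from scipy.spatial.transform import Rotation as Ro
def goalR(deg,lean=40,sg=1):
    a=np.radians(deg);l=np.radians(lean);u=np.array([np.cos(a),np.sin(a),0])
    x=-np.sin(l)*u-np.array([0,0,np.cos(l)]); y=sg*np.array([-np.sin(a),np.cos(a),0])
    return Ro.from_matrix(np.stack([x,y,np.cross(x,y)],1))
def to(p,deg,lean=40,sg=1):
    s=telemetry.observe(); R=Ro.from_euler("xyz",s["tool_rot"])
    rv=np.degrees((goalR(deg,lean,sg)*R.inv()).as_rotvec())
    print("t",round(s["clock"],2),"pos",s["position"].round(4),"dmm",((np.array(p)-s["position"])*1e3).round(1),"rv",rv.round(1),np.linalg.norm(rv).round(1))
    print("F",s["force"].round(1),"w",round(s["grip_width"]*1e3,1),"q",s["qpos"].round(2))
E
python3 - <<'E'
from h import *
R=Ro.from_euler("xyz",telemetry.observe()["tool_rot"]); print(R.as_matrix().round(2))
for sg in(1,-1): to((.58,.2215,.12),78.5,40,sg)
E
```

```text
[[-0.    0.34 -0.94]
 [ 0.   -0.94 -0.34]
 [-1.   -0.    0.  ]]
t 0.1 pos [ 0.2147 -0.5867  0.2495] dmm [ 365.3  808.2 -129.5] rv [ -31.5  -36.6 -115.8] 125.4
F [-0.5  0.2 -0.5] w 85.6 q [ 1.15  0.52 -0.04  1.6   0.02  1.02 -0.11]
t 0.1 pos [ 0.2147 -0.5867  0.2495] dmm [ 365.3  808.2 -129.5] rv [-31.7  27.2  55.9] 69.8
F [-0.5  0.2 -0.5] w 85.6 q [ 1.15  0.52 -0.04  1.6   0.02  1.02 -0.11]
```

play_rows --pt "0 0 60 0 0 0 85" --pt "0 0 60 0 0 0 85" --pt "20 20 40 0 0 0 85" --pt "30 45 10 0 0 0 85" --pt "30 50 0 0 0 0 85" --pt "30 50 0 0 0 0 85" --pt "30 50 0 0 0 0 85" --pt "30 50 0 0 0 0 85"

```text
clock: 1.1
position: [0.3854, -0.3201, 0.4199]
tool_rot: [0.05, 1.571, -2.741]
force: [0.4, -0.4, 0.2]
grip_width: 0.0852
```

play_rows --pt "30 50 0 -4 3.4 7 85" --pt "30 50 0 -4 3.4 7 85" --pt "30 50 0 -4 3.4 7 85" --pt "30 50 0 -4 3.4 7 85" --pt "30 50 0 -4 3.4 7 85" --pt "20 55 -20 -4 3.4 7 85" --pt "15 55 -40 -4 3.4 7 85" --pt "10 55 -40 -3.7 3.4 6.9 85"

```text
clock: 2.1
position: [0.5777, 0.084, 0.3263]
tool_rot: [0.001, 0.871, -1.766]
force: [2.3, -1.2, 0.5]
grip_width: 0.0853
```

```bash
python3 - <<'E'
from h import *
to((.58,.2215,.12),78.5,40,-1)
E
```

```text
t 2.1 pos [0.5777 0.084  0.3263] dmm [   2.3  137.5 -206.3] rv [ 0.1  0.  -0.3] 0.3
F [ 2.3 -1.2  0.5] w 85.3 q [-0.2   0.65 -0.52  1.43  0.72  1.75 -1.01]
```

play_rows --pt "0 35 -40 0 0 0 85" --pt "0 35 -40 0 0 0 85" --pt "2 35 -40 0 0 0 85" --pt "0 32 -40 0 0 0 85" --pt "0 0 -40 0 0 0 85" --pt "0 0 -20 0 0 0 85" --pt "0 0 0 0 0 0 85"

```text
clock: 2.98
position: [0.5791, 0.2187, 0.1071]
tool_rot: [0.001, 0.872, -1.77]
force: [-0.2, -0.4, 0.6]
grip_width: 0.0847
```

```bash
python3 - <<'E'
from h import *
to((.58,.2215,.06),78.5,40,-1)
c=cam("wrist");im=vision.grab_frame("wrist");save("w1",im);np.save("w1.npy",im)
print(ray(c,(320,240)), "tcp px",proj(c,telemetry.observe()["position"]))
a=np.radians(78.5);u=np.array([np.cos(a),np.sin(a),0]);v=np.array([-u[1],u[0],0])
for i in(-1,1):
  for j in(-1,1): print(i,j,proj(c,np.array([.58,.2215,.012])+i*.055*u+j*.03*v).round(1))
E
```

```text
t 2.98 pos [0.5791 0.2187 0.1071] dmm [  0.9   2.8 -47.1] rv [ 0.1  0.  -0. ] 0.1
F [-0.2 -0.4  0.6] w 84.7 q [-0.4   1.   -0.5   1.34  0.75  1.6  -1.29]
(array([0.6049814 , 0.34887076, 0.15687098]), array([-0.16689298, -0.8159632 , -0.55348965])) tcp px [322.78761257 321.8368939 ]
-1 -1 [365.3 213.2]
-1 1 [277.9 213.3]
1 -1 [393.9  50.8]
1 1 [250.7  50.8]
```

View pics/w1.png

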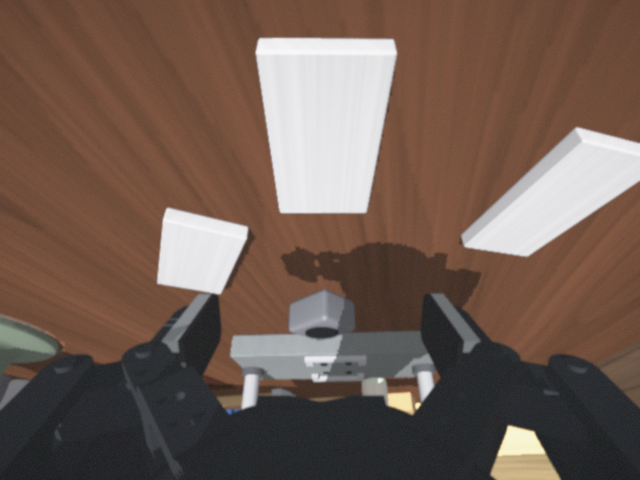

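The wrist view shows the target plate centred at about (323,125), running from the end edge at row 213 to row 55, and the press behind it at (330,355). I'll refine this with corners from the mask.

```bash
python3 - <<'E'
from h import *
im=np.load("w1.npy");c=cam("wrist")
m=(im.min(2)>150).astype(np.uint8); m[:, :240]=0; m[:,420:]=0; m[225:]=0
cs=max(cv2.findContours(m,0,1)[0],key=cv2.contourArea)
q=cv2.approxPolyDP(cs,5,True)[:,0]; print(q.tolist())
for y in range(70,211,20):
    r=np.where(m[y])[0]; a,b=onz(c,(r[0]-.5,y),.012),onz(c,(r[-1]+.5,y),.012)
    print(y,r[0],r[-1],((a+b)/2).round(4)[:2],"w",np.linalg.norm(a-b).round(4))
g=im[:,326].astype(int).sum(1)/3; print(g[30:62].round().tolist())
for v in(213.5,): print("near end",onz(c,(323,v),.012).round(4))
for v in(38.5,): print("far bottom",onz(c,(326,v),0).round(4))
E
```

```text
[[259, 38], [255, 52], [280, 212], [365, 212], [396, 55], [393, 40]]
70 258 393 [0.5912 0.2666] w 0.0603
90 261 389 [0.5892 0.2572] w 0.0602
110 264 385 [0.5869 0.2467] w 0.0601
130 267 381 [0.5844 0.235 ] w 0.06
150 270 378 [0.5818 0.2217] w 0.0605
170 273 374 [0.5786 0.2068] w 0.0604
190 276 370 [0.5749 0.1896] w 0.0603
210 279 366 [0.5707 0.1699] w 0.0602
[85.0, 87.0, 83.0, 86.0, 84.0, 86.0, 91.0, 117.0, 169.0, 218.0, 235.0, 237.0, 238.0, 238.0, 239.0, 239.0, 239.0, 238.0, 239.0, 241.0, 244.0, 246.0, 246.0, 245.0, 239.0, 232.0, 227.0, 227.0, 226.0, 228.0, 227.0, 227.0]
near end [0.5702 0.166  0.012 ]
far bottom [0.593 0.274 0.   ]
```

play_rows --pt "2.5 1.3 -20 0 0 -0.5 74" --pt "0 0 -25 0 0 0 74" --pt "0 0 -20 0 0 0 74" --pt "0 0 -7 0 0 0 70" --pt "0 0 -5 0 0 0 70" --pt "0 0 0 0 0 0 70" --pt "0 0 0 0 0 0 70"

```text
clock: 3.9
position: [0.582, 0.2209, 0.0313]
tool_rot: [0.004, 0.874, -1.776]
force: [0.3, -0.5, -0.6]
grip_width: 0.0699
```

```bash
python3 - <<'E'
from h import *
to((.5816,.220,.02),78.0,40,-1)
E
```

```text
t 3.9 pos [0.582  0.2209 0.0313] dmm [ -0.4  -0.9 -11.3] rv [-0.   0.2 -0.1] 0.2
F [ 0.3 -0.5 -0.6] w 69.9 q [-0.41  1.1  -0.48  1.32  0.78  1.53 -1.33]
```

play_rows --pt "0 -0.5 -3 0 0 0 66" --pt "0 0 -2 0 0 0 66" --pt "0 0 -2 0 0 0 66" --pt "0 0 -1 0 0 0 66" --pt "0 0 0 0 0 0 66" --pt "0 0 0 0 0 0 66"

```text
clock: 4.65
position: [0.5818, 0.2202, 0.0228]
tool_rot: [0.003, 0.873, -1.777]
force: [-0.4, 0.4, -0.6]
grip_width: 0.0656
```

play_rows --pt "0 0 -1 0 0 0 66" --pt "0 0 -1 0 0 0 66" --pt "0 0 0 0 0 0 66"

```text
clock: 5.03
position: [0.5818, 0.2202, 0.0206]
tool_rot: [0.003, 0.873, -1.777]
force: [0.3, 0.7, -0.2]
grip_width: 0.0662
```

play_rows --pt "0 0 -1 0 0 0 66" --pt "0 0 -1 0 0 0 66" --pt "0 0 0 0 0 0 66"

```text
clock: 5.4
position: [0.5818, 0.2202, 0.0186]
tool_rot: [0.003, 0.873, -1.777]
force: [-0.3, 0.1, 0.1]
grip_width: 0.0658
```

```bash
python3 - <<'E'
from h import *
c=cam("wrist");im=vision.grab_frame("wrist");save("w2",im)
to((.5816,.220,.02),78.0,40,-1)
E
```

```text
t 5.45 pos [0.5818 0.2202 0.0187] dmm [-0.2 -0.2  1.3] rv [-0.   0.1 -0.1] 0.1
F [-0.6  0.4 -0.3] w 66.0 q [-0.41  1.12 -0.47  1.32  0.79  1.51 -1.34]
```

View pics/w2.png

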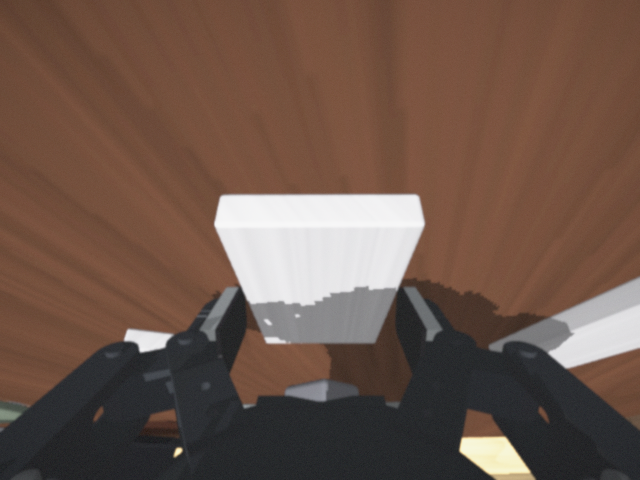

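The wrist view shows the fingers straddling the plate symmetrically, with tips near (225,330) and (415,330) and the plate between them from (245,270) to (400,270). Closing now.

play_rows --pt "0 0 0 0 0 0 58" --pt "0 0 0 0 0 0 52" --pt "0 0 0 0 0 0 50" --pt "0 0 0 0 0 0 50" --grip_force 80

```text
clock: 5.95
position: [0.5818, 0.2208, 0.0194]
tool_rot: [0.003, 0.874, -1.776]
force: [-1.2, 3.0, 7.6]
grip_width: 0.057
```

play_rows --pt "0 0 1 0 0 0 50" --pt "0 0 4 0 0 0 50" --pt "0 0 10 0 0 0 50" --pt "0 0 25 0 0 0 50" --pt "0 0 30 0 0 0 50" --pt "0 0 20 0 0 0 50" --pt "0 0 0 0 0 0 50"

```text
clock: 6.82
position: [0.5824, 0.2206, 0.1107]
tool_rot: [0.006, 0.875, -1.774]
force: [-0.7, -0.4, -3.1]
grip_width: 0.0569
```

```bash
python3 - <<'E'
from h import *
c=cam("wrist");im=vision.grab_frame("wrist");save("w3",im);np.save("w3.npy",im);np.savez("w3c.npz",K=c[0],R=c[1],t=c[2])
to((.5204,-.188,.11),83.0,40,-1)
s=telemetry.observe();print(s["moment"].round(2))
E
```

```text
t 6.88 pos [0.582  0.2202 0.1093] dmm [ -61.6 -408.2    0.7] rv [-0.   0.2  4.9] 4.9
F [ 0.1  1.  -3.5] w 57.2 q [-0.4   1.   -0.5   1.33  0.74  1.61 -1.29]
[ 0.97 -0.17 -0.  ]
```

View pics/w3.png

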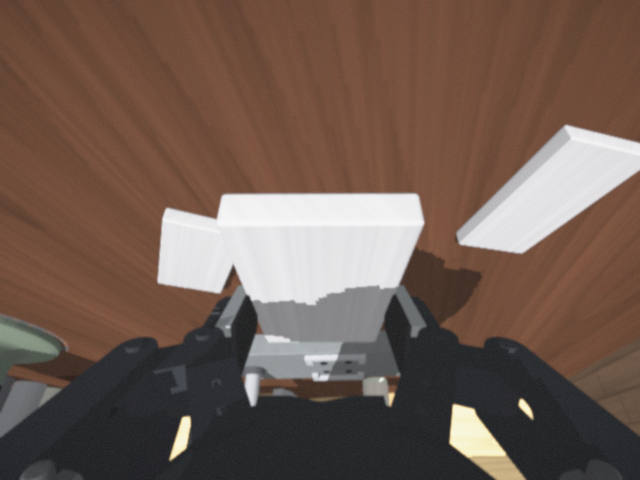

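The plate is held (far edge at rows 195–228, the same as before the lift, so it hasn't slipped). Moving to the entry point.

play_rows --pt "-3 -15 0 0 0 0.6 50" --pt "-5 -30 0 0 0 0.6 50" --pt "-6 -35 0 0 0 0.7 50" --pt "-6 -40 0 0 0 0.7 50" --pt "-7 -40 0 0 0 0.7 50" --pt "-6 -40 0 0 0 0.6 50" --pt "-5 -25 0 0 0 0.5 50" --pt "-3 -15 0 0 0 0.4 50"

```text
clock: 7.88
position: [0.5401, -0.0211, 0.1081]
tool_rot: [0.001, 0.873, -1.695]
force: [0.0, 0.4, -1.1]
grip_width: 0.0571
```

play_rows --pt "-2 -20 -5 0 0 0 50" --pt "-3 -25 -7 0 0 0 50" --pt "-4 -30 -8 0 0 0 50" --pt "-4 -30 -8 0 0 0 50" --pt "-3 -25 -6 0 0 0 50" --pt "-2 -20 0 0 0 0 50" --pt "0 0 0 0 0 0 50" --pt "0 0 0 0 0 0 50"

```text
clock: 8.88
position: [0.5232, -0.1692, 0.0748]
tool_rot: [0.004, 0.874, -1.692]
force: [0.3, 0.1, -2.8]
grip_width: 0.0573
```

```bash
python3 - <<'E'
from h import *
to((.5204,-.188,.062),83.0,40,-1)
S=vision.grab_frame("scene");np.save("s2.npy",S);a=S[215:390,170:320];b=vision.grab_frame("top")[190:300,330:450]
r=lambda x:cv2.resize(x,(400,int(400*x.shape[0]/x.shape[1])),interpolation=cv2.INTER_CUBIC)
a,b=r(a),r(b);o=np.zeros((max(len(a),len(b)),800,3),np.uint8);o[:len(a),:400]=a;o[:len(b),400:]=b;save("p1",o)
E
```

```text
t 8.88 pos [ 0.5232 -0.1692  0.0748] dmm [ -2.8 -18.8 -12.8] rv [-0.1  0.1  0.1] 0.2
F [ 0.3  0.1 -2.8] w 57.3 q [ 0.11  0.8  -0.37  1.93  1.1   1.11 -1.17]
```

View pics/p1.png

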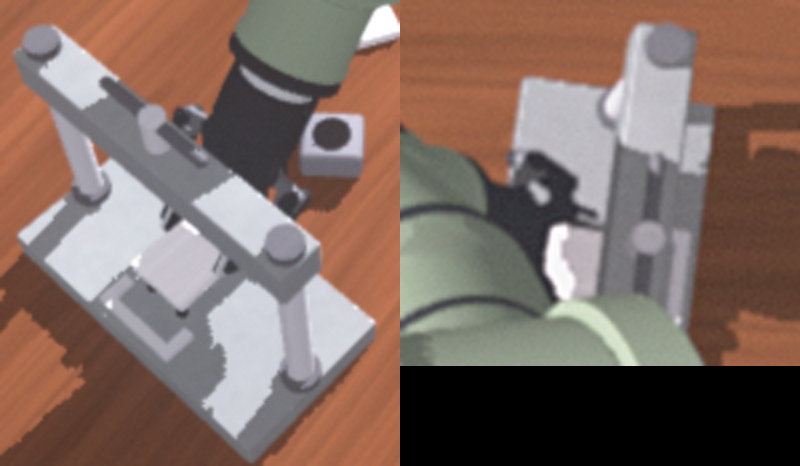

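The plate is under the beam, level, with its leading edge from about (133,268) to (180,312) in the left panel. The far strip is at (110,290)–(180,350). Nothing is touching. I'll compare the predicted plate corners with the picture.

```bash
python3 - <<'E'
from h import *
S=cam("scene");a=np.radians(83);u=np.array([np.cos(a),np.sin(a),0]);v=np.array([-u[1],u[0],0])
c=np.array([.5232,-.1692,0])
k=400/150
for z in(.0674,.0554):
  for j in(1,-1): 
    p=proj(S,c-u*.055+v*.03*j+[0,0,z]); print(z,j,p.round(1),((p-[170,215])*k).round())
b=np.array([.5204,-.188,.036])
for j in(1,-1):
    p=proj(S,b-u*.067+v*.042*j); print("strip outer",((p-[170,215])*k).round())
im=np.load("s2.npy");crop=im[300:352,200:262];save("p2",cv2.resize(crop,None,fx=12,fy=11,interpolation=cv2.INTER_CUBIC))
E
```

```text
0.0674 1 [218.5 314.5] [129. 265.]
0.0674 -1 [237. 331.] [179. 309.]
0.0554 1 [219.3 317.1] [131. 272.]
0.0554 -1 [237.7 333.5] [181. 316.]
strip outer [ 97. 299.]
strip outer [165. 361.]
```

View pics/p2.png

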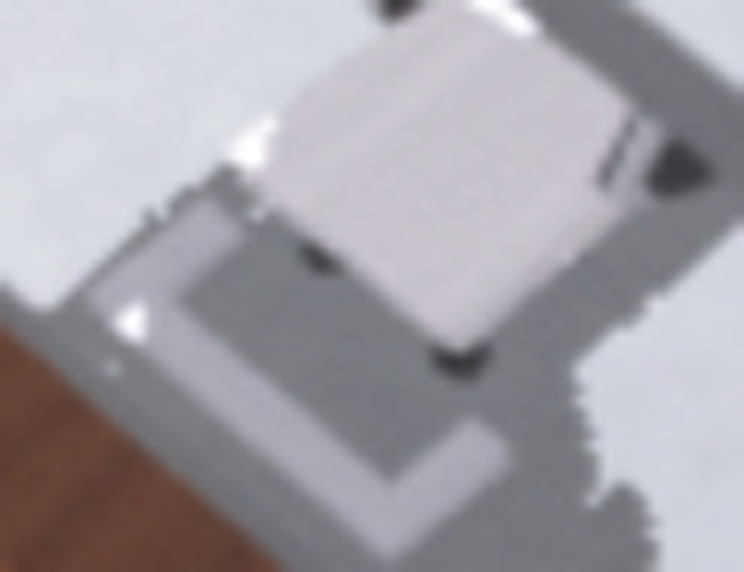

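Plate and strip corners match their predictions within about 1 px, with the same bias, so the relative alignment is good. Centring, then lowering.

play_rows --pt "-1 -7 0 0 0 0 50" --pt "-1 -8 0 0 0 0 50" --pt "-0.8 -3.8 0 0 0 0 50" --pt "0 0 -5 0 0 0 50" --pt "0 0 -6 0 0 0 50" --pt "0 0 -3 0 0 0 50" --pt "0 0 0 0 0 0 50" --pt "0 0 0 0 0 0 50"

```text
clock: 9.98
position: [0.5201, -0.1885, 0.0608]
tool_rot: [0.003, 0.873, -1.693]
force: [-1.2, -0.4, -2.1]
grip_width: 0.0571
```

```bash
python3 - <<'E'
from h import *
to((.5204,-.188,.055),83.0,40,-1)
E
```

```text
t 9.97 pos [ 0.5201 -0.1885  0.0608] dmm [ 0.3  0.5 -5.8] rv [-0.   0.1  0.1] 0.2
F [-1.2 -0.4 -2.1] w 57.1 q [ 0.13  0.82 -0.35  1.93  1.13  1.08 -1.18]
```

play_rows --pt "0.3 0.3 -2 0 0 0 50" --pt "0 0 -2 0 0 0 50" --pt "0 0 -1 0 0 0 50" --pt "0 0 0 0 0 0 50" --pt "0 0 0 0 0 0 50"

```text
clock: 10.6
position: [0.5203, -0.1883, 0.0558]
tool_rot: [0.003, 0.873, -1.693]
force: [0.3, 0.5, -3.4]
grip_width: 0.0571
```

play_rows --pt "0 0 -1 0 0 0 50" --pt "0 0 0 0 0 0 50" --pt "0 0 0 0 0 0 50"

```text
clock: 10.98
position: [0.5203, -0.1883, 0.0547]
tool_rot: [0.003, 0.873, -1.693]
force: [-0.9, -0.0, -2.9]
grip_width: 0.057
```

play_rows --pt "0 0 -1 0 0 0 50" --pt "0 0 0 0 0 0 50" --pt "0 0 0 0 0 0 50"

```text
clock: 11.35
position: [0.5203, -0.1883, 0.0537]
tool_rot: [0.003, 0.873, -1.693]
force: [0.0, 0.2, -3.2]
grip_width: 0.0576
```

play_rows --pt "0 0 -1 0 0 0 50" --pt "0 0 0 0 0 0 50" --pt "0 0 0 0 0 0 50"

```text
clock: 11.72
position: [0.5203, -0.1883, 0.0527]
tool_rot: [0.003, 0.873, -1.693]
force: [-0.0, 0.4, -2.5]
grip_width: 0.0568
```

play_rows --pt "0 0 -1 0 0 0 50" --pt "0 0 0 0 0 0 50" --pt "0 0 0 0 0 0 50"

```text
clock: 12.1
position: [0.5203, -0.1883, 0.0519]
tool_rot: [0.003, 0.873, -1.693]
force: [-0.4, 0.2, 3.0]
grip_width: 0.057
```

play_rows --pt "0 0 -1 0 0 0 50" --pt "0 0 0 0 0 0 50" --pt "0 0 0 0 0 0 50"

```text
clock: 12.48
position: [0.5204, -0.1884, 0.0513]
tool_rot: [0.004, 0.872, -1.693]
force: [-1.6, 3.7, 11.1]
grip_width: 0.0571
```

play_rows --pt "0 0 -1 0 0 0 50" --pt "0 0 0 0 0 0 50" --pt "0 0 0 0 0 0 50" --grip_force 110

```text
clock: 12.85
position: [0.5204, -0.1883, 0.0505]
tool_rot: [0.004, 0.872, -1.692]
force: [-3.6, 4.3, 15.6]
grip_width: 0.056
```

play_rows --pt "0 0 -1 0 0 0 50" --pt "0 0 0 0 0 0 50" --pt "0 0 0 0 0 0 50"

```text
clock: 13.22
position: [0.5205, -0.1882, 0.0496]
tool_rot: [0.004, 0.872, -1.692]
force: [-3.1, 4.6, 16.3]
grip_width: 0.0563
```

play_rows --pt "0 0 -1 0 0 0 50" --pt "0 0 0 0 0 0 50" --pt "0 0 0 0 0 0 50"

```text
clock: 13.6
position: [0.5205, -0.1882, 0.0494]
tool_rot: [0.004, 0.871, -1.692]
force: [-7.3, 10.3, 32.5]
grip_width: 0.0559
```

The studs gave way at about 15 N, and the force then climbed as the tool reached the floor (TCP 49.4 mm, which is 30 mm plus the grasp offset). I'll relieve the load, release, and back off up the lean.

play_rows --pt "0 0 1.5 0 0 0 50" --pt "0 0 1 0 0 0 60" --pt "0 0 0 0 0 0 72" --pt "0 0 0 0 0 0 82" --pt "0 0 0 0 0 0 82" --pt "0 0 0 0 0 0 82"

```text
clock: 14.35
position: [0.5203, -0.1883, 0.0502]
tool_rot: [0.003, 0.873, -1.693]
force: [-0.2, -0.6, -0.4]
grip_width: 0.0819
```

play_rows --pt "0 2 4 0 0 0 82" --pt "1 6 8 0 0 0 82" --pt "2 15 18 0 0 0 82" --pt "2 20 20 0 0 0 82" --pt "3 30 15 0 0 0 82" --pt "3 30 5 0 0 0 82" --pt "3 30 0 0 0 0 50" --pt "0 0 0 0 0 0 20"

```text
clock: 15.35
position: [0.5348, -0.0523, 0.1206]
tool_rot: [0.004, 0.875, -1.689]
force: [-0.0, -0.3, -0.1]
grip_width: 0.0475
```

```bash
python3 - <<'E'
from h import *
to((.5204,-.188,.09),83.0,40,-1)
c=cam("wrist");W=vision.grab_frame("wrist");np.save("w4.npy",W)
S=vision.grab_frame("scene");np.save("s3.npy",S);a=S[260:360,190:310]
a=cv2.resize(a,(480,400),interpolation=cv2.INTER_CUBIC);b=cv2.resize(W,(320,240));o=np.zeros((400,800,3),np.uint8);o[:,:480]=a;o[:240,480:]=b;save("p3",o)
print("recess centre in wrist",proj(c,[.5204,-.188,.042]))
E
```

```text
t 15.35 pos [ 0.5348 -0.0523  0.1206] dmm [ -14.4 -135.7  -30.6] rv [-0.1  0.1 -0.1] 0.2
F [-0.  -0.3 -0.1] w 47.5 q [-0.04  0.76 -0.45  1.84  0.94  1.27 -1.18]
recess centre in wrist [323.47953623 289.20891552]
```

View pics/p3.png

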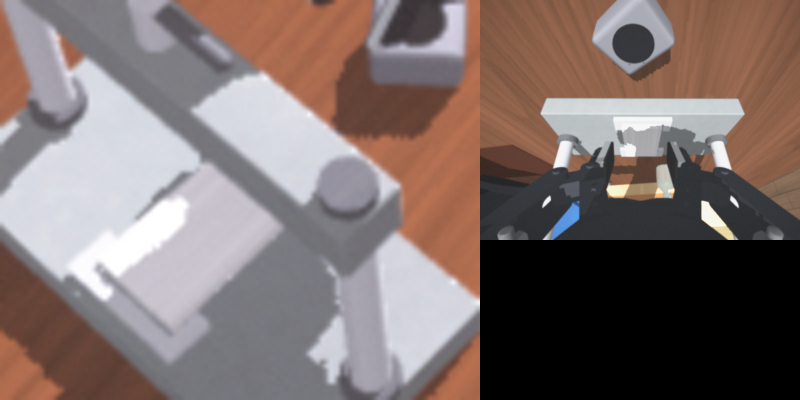

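The plate now lies inside the strips: in the left panel its near end is at (175,335), against the strip. Next I'll press over each stud with the fingers closed, reading the contact height at each.

play_rows --pt "0 -15 -10 0 0 0 0" --pt "1 -25 -10 0 0 0 0" --pt "1 -25 -10 0 0 0 0" --pt "1 -25 -8 0 0 0 0" --pt "1.4 -16 -5 0 0 0 0" --pt "0 0 0 0 0 0 0" --pt "0 0 0 0 0 0 0"

```text
clock: 16.32
position: [0.539, -0.1604, 0.0773]
tool_rot: [0.003, 0.874, -1.692]
force: [-0.2, 0.6, -0.4]
grip_width: -0.0004
```

play_rows --pt "0 0 -4 0 0 0 0" --pt "0 0 -4 0 0 0 0" --pt "0 0 -3 0 0 0 0" --pt "0 0 0 0 0 0 0" --pt "0 0 0 0 0 0 0"

```text
clock: 16.95
position: [0.5387, -0.1612, 0.0663]
tool_rot: [0.003, 0.873, -1.693]
force: [-0.0, 0.1, 0.4]
grip_width: -0.0
```

play_rows --pt "0 0 -1 0 0 0 0" --pt "0 0 -1 0 0 0 0" --pt "0 0 -1 0 0 0 0" --pt "0 0 0 0 0 0 0" --pt "0 0 0 0 0 0 0"

```text
clock: 17.58
position: [0.5387, -0.1613, 0.0632]
tool_rot: [0.003, 0.873, -1.693]
force: [0.8, -1.1, 0.8]
grip_width: -0.0001
```

play_rows --pt "0 0 -1 0 0 0 0" --pt "0 0 0 0 0 0 0" --pt "0 0 0 0 0 0 0"

```text
clock: 17.95
position: [0.5387, -0.1613, 0.0622]
tool_rot: [0.003, 0.873, -1.693]
force: [0.2, -0.4, -0.8]
grip_width: 0.0003
```

play_rows --pt "0 0 -1 0 0 0 0" --pt "0 0 0 0 0 0 0" --pt "0 0 0 0 0 0 0"

```text
clock: 18.32
position: [0.5388, -0.1613, 0.0614]
tool_rot: [0.003, 0.873, -1.693]
force: [-0.1, 0.9, 5.4]
grip_width: 0.0
```

play_rows --pt "0 0 -1 0 0 0 0" --pt "0 0 0 0 0 0 0" --pt "0 0 0 0 0 0 0"

```text
clock: 18.7
position: [0.5389, -0.1614, 0.0612]
tool_rot: [0.004, 0.872, -1.692]
force: [-3.9, 4.3, 17.9]
grip_width: 0.0002
```

play_rows --pt "0 0 -1 0 0 0 0" --pt "0 0 0 0 0 0 0" --pt "0 0 0 0 0 0 0"

```text
clock: 19.08
position: [0.5389, -0.1614, 0.061]
tool_rot: [0.005, 0.871, -1.692]
force: [-7.4, 7.7, 31.8]
grip_width: 0.0001
```

play_rows --pt "0 0 6 0 0 0 0" --pt "-15 1.9 0 0 0 0 0" --pt "-14.8 1.8 0 0 0 0 0" --pt "0 0 -2 0 0 0 0" --pt "0 0 -1 0 0 0 0" --pt "0 0 -1 0 0 0 0" --pt "0 0 0 0 0 0 0"

```text
clock: 19.95
position: [0.5094, -0.1576, 0.0614]
tool_rot: [0.004, 0.873, -1.692]
force: [0.2, 0.8, 4.8]
grip_width: -0.0001
```

play_rows --pt "0 0 -1 0 0 0 0" --pt "0 0 0 0 0 0 0" --pt "0 0 0 0 0 0 0"

```text
clock: 20.32
position: [0.5095, -0.1577, 0.0612]
tool_rot: [0.005, 0.872, -1.692]
force: [-2.8, 4.8, 18.6]
grip_width: -0.0002
```

play_rows --pt "0 0 -1 0 0 0 0" --pt "0 0 0 0 0 0 0" --pt "0 0 0 0 0 0 0"

```text
clock: 20.7
position: [0.5096, -0.1577, 0.061]
tool_rot: [0.006, 0.871, -1.691]
force: [-6.3, 9.6, 32.7]
grip_width: 0.0001
```

play_rows --pt "0 0 6 0 0 0 0" --pt "-3.3 -26 0 0 0 0 0" --pt "-3.3 -26 0 0 0 0 0" --pt "0 0 -2 0 0 0 0" --pt "0 0 -1 0 0 0 0" --pt "0 0 -1 0 0 0 0" --pt "0 0 0 0 0 0 0"

```text
clock: 21.58
position: [0.5023, -0.2095, 0.0614]
tool_rot: [0.003, 0.872, -1.693]
force: [-1.8, -1.4, 4.8]
grip_width: -0.0001
```

play_rows --pt "0 0 -1 0 0 0 0" --pt "0 0 0 0 0 0 0" --pt "0 0 0 0 0 0 0"

```text
clock: 21.95
position: [0.5024, -0.2096, 0.0612]
tool_rot: [0.004, 0.871, -1.692]
force: [-3.8, 2.8, 18.1]
grip_width: -0.0001
```

play_rows --pt "0 0 -1 0 0 0 0" --pt "0 0 0 0 0 0 0" --pt "0 0 0 0 0 0 0"

```text
clock: 22.32
position: [0.5025, -0.2097, 0.061]
tool_rot: [0.004, 0.87, -1.692]
force: [-8.1, 7.3, 33.4]
grip_width: 0.0003
```

play_rows --pt "0 0 6 0 0 0 0" --pt "15 -1.9 0 0 0 0 0" --pt "14.8 -1.8 0 0 0 0 0" --pt "0 0 -2 0 0 0 0" --pt "0 0 -1 0 0 0 0" --pt "0 0 -1 0 0 0 0" --pt "0 0 0 0 0 0 0"

```text
clock: 23.2
position: [0.5316, -0.2131, 0.0614]
tool_rot: [0.002, 0.873, -1.694]
force: [-2.4, 2.7, 6.1]
grip_width: 0.0001
```

play_rows --pt "0 0 -1 0 0 0 0" --pt "0 0 0 0 0 0 0" --pt "0 0 0 0 0 0 0"

```text
clock: 23.58
position: [0.5317, -0.2132, 0.0612]
tool_rot: [0.003, 0.872, -1.693]
force: [-5.5, 6.7, 19.3]
grip_width: 0.0001
```

play_rows --pt "0 0 -1 0 0 0 0" --pt "0 0 0 0 0 0 0" --pt "0 0 0 0 0 0 0"

```text
clock: 23.95
position: [0.5317, -0.2132, 0.061]
tool_rot: [0.004, 0.871, -1.693]
force: [-9.5, 10.4, 31.9]
grip_width: 0.0004
```

All four points read 61.4 mm at about 5 N and 61.0 mm at about 32 N, so the plate is level and on solid floor. Withdrawing for a final look.

play_rows --pt "0 2 6 0 0 0 0" --pt "1 12 10 0 0 0 0" --pt "3 25 10 0 0 0 0" --pt "4 35 12 0 0 0 0" --pt "4 40 15 0 0 0 0" --pt "5 45 15 0 0 0 0" --pt "5 45 20 0 0 0 0" --pt "5 40 30 0 0 0 0"

```text
clock: 24.95
position: [0.5584, 0.0345, 0.1779]
tool_rot: [0.0, 0.874, -1.693]
force: [0.4, 0.4, 0.1]
grip_width: 0.0002
```

play_rows --pt "0 40 40 0 0 0 0" --pt "0 40 40 0 0 0 0" --pt "0 20 30 0 0 0 0" --pt "0 0 0 0 0 0 0" --pt "0 0 0 0 0 0 0"

```text
clock: 25.58
position: [0.5585, 0.1313, 0.2869]
tool_rot: [0.002, 0.873, -1.693]
force: [0.4, -1.0, -0.7]
grip_width: 0.0001
```

```bash
python3 - <<'E'
from h import *
to((.5204,-.188,.09),83.0,40,-1)
S=vision.grab_frame("scene");T=vision.grab_frame("top")
s0,t0=np.load("scene0.npy"),np.load("top0.npy")
a=cv2.resize(S[255:365,180:312],(540,450),interpolation=cv2.INTER_CUBIC);b=cv2.resize(T[190:340,330:445],(260,339),interpolation=cv2.INTER_CUBIC)
o=np.zeros((450,800,3),np.uint8);o[:,:540]=a;o[:339,540:]=b;save("p4",o)
for n,A,B,bx in(("offcut",t0,T,(130,225,170,270)),("tape",s0,S,(278,252,310,285)),("glue",t0,T,(468,245,502,275)),("glueS",s0,S,(155,395,205,440)),("offS",s0,S,(370,150,415,190))):
    x0,y0,x1,y1=bx;print(n,np.abs(A[y0:y1,x0:x1].astype(int)-B[y0:y1,x0:x1]).mean().round(1))
E
```

```text
t 25.57 pos [0.5585 0.1313 0.2869] dmm [ -38.1 -319.3 -196.9] rv [-0.   0.1  0.1] 0.1
F [ 0.4 -1.  -0.7] w 0.1 q [-0.27  0.67 -0.53  1.49  0.72  1.69 -1.08]
offcut 54.5
tape 1.1
glue 20.8
glueS 21.2
offS 2.3
```

View pics/p4.png

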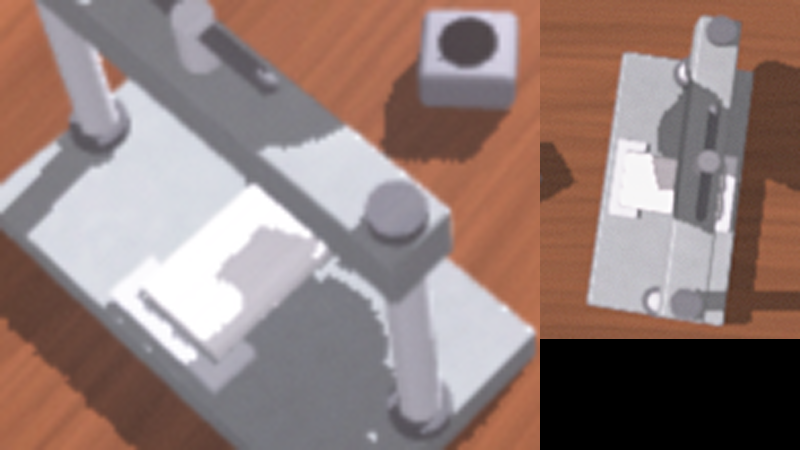

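```bash
python3 - <<'E'
from h import *
for n,bx in(("top",(474,247,500,272)),("scene",(160,402,196,438))):
    A=cv2.cvtColor(np.load(n+"0.npy"),cv2.COLOR_RGB2GRAY);B=cv2.cvtColor(vision.grab_frame(n),cv2.COLOR_RGB2GRAY);x0,y0,x1,y1=bx
    r=cv2.matchTemplate(B[y0-12:y1+12,x0-12:x1+12],A[y0:y1,x0:x1],cv2.TM_CCOEFF_NORMED)
    _,m,_,l=cv2.minMaxLoc(r);print(n,m,np.array(l)-12,A[y0:y1,x0:x1].mean(),B[y0:y1,x0:x1].mean())
E
```

```text
top 0.927498459815979 [0 0] 166.6246153846154 148.33076923076922
scene 0.9455590844154358 [0 1] 171.53086419753086 156.6875
```

The glue bottle hasn't moved; only the shading on it changed. Handing in.

```bash
python3 -c "
from workcell import workorder; print(workorder.job_done())"
```

```text
the job is handed in; nothing more can be done
None
```

The leftmost plate is in the press recess, pressed flat, and the job is handed in at about 26 s. I carried it in under the beam leaning 40°, set it down on the studs, pushed it down while still gripped, and let go. I then pressed over each of the four studs with closed fingers, up to about 32 N.

**Level:** All four points read the same height, 61.4 mm at about 5 N and 61.0 mm at about 32 N, so the plate is level to about 0.2 mm and on solid floor. The contact height puts the plate's top at about 40 mm instead of the nominal 42 mm. I put that down to uncertainty in the fingertip offset and did not check it further.

**Position:** The last pictures show the plate inside the strips and the arm clear of it.

**Bystanders:** The tape is unchanged in the scene view, and so is the offcut. The offcut's patch in the top view did differ strongly; I took that to be the arm or its shadow and did not check it. The glue bottle's brightness changed too, but its position matched to within 1 pixel in both views.

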